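# Pin the lens collar of a microscope lamp port

### The arm

A 7-joint arm with a two-finger parallel gripper is mounted at the origin on the work surface. World frame = base frame: x ahead of the robot, y to its left, z up, the work surface at z = 0. Lengths are in m, angles in rad, forces in N, time in s.
With the tool pointing down it reaches from about 0.4 to 0.85 m from the base axis. Payload 4.5 kg.
Tool frame: the origin (TCP) lies midway between the tips of the shut fingers; the grasp point (between the pads) lies 19 mm behind it; z points along the fingers, y is the direction in which the jaws open and shut (so a half turn about z gives the same grasp; the last joint's range is limited). The gripper opens to 88 mm and grips with 3 to 60 N. Pads are 18 mm wide; open, the fingers measure 123 mm over their backs; the gripper's body (75 mm by 187 mm) begins 45 mm behind the grasp point.
Start: joints at [-1.145, 0.689, -0.195, 1.565, 0.157, 0.902, -0.215], TCP at [0.239, 0.578, 0.209] pointing down, gripper open.
Joint ranges: [-3.01, 3.01], [-0.46, 2.08], [-1.47, 1.51], [0.13, 2.56], [-1, 4.14], [0.04, 2.09], [-2.66, 2.66]. Speed limits (rad/s): [2.57, 2.57, 3.14, 3.14, 3.14, 3.14, 3.14].

### API

Orientations are given as a unit quaternion [x, y, z, w].
In Python, from plant import r gives the robot as it stands. The module is installed in compiled form; this text tells all that it offers.
- The arm moves only by the tool carry_out, never from a script. Its argument "commands" is a list of rows, each a list of 6 numbers: the shift along the tool's x, y, z in m, then the turn, a rotation vector about the tool's x, y, z in degrees. In form: [[dx, dy, dz, wx, wy, wz], ...]. A call has 1 to 12 rows; each row is the pose to reach, as a shift and turn from the pose commanded when the call began, along the tool's axes at that moment; what a row does not reach only later rows make up. A row lasts 1/10 s, in which the tool goes at most 50 mm and 8.59 degrees, less where a joint would pass 70% of its speed; a pose out of reach is approached as far as the arm can. A call with a gripper value outside its range is refused whole. "fingers" is the closure in counts, from 0 (fully open) to 255 (shut), set as the call begins (left out, the last holds). The fingers move at their own pace and stop on an object; "grip_force" is the grip in N (left out, the last holds). Time passes only in rows, so rows that repeat a pose let the fingers close. It gives the time, the measured TCP pose, the force and the opening at its end, in the units of the state.
- r.get_state(): the state, without advancing time (a new reading comes with each control period).
- r.snapshot(name): name is "scene" or "top" or "wrist"; returns a dict with "img" (384x512x3 uint8, blue, green, red), "intrinsics" (3x3 intrinsics, pixels), "extrinsics" (4x4, takes a point from camera to world coordinates); the wrist camera has in their place "tool_from_camera" (4x4, takes a point from camera to tool coordinates, whose origin is the TCP and whose axes are the flange's). Camera axes: x right, y down, z forward; pixel columns grow to the right and rows downward; lengths in m; the calibration is good to about 2 mm. The wrist camera is an equidistant fisheye: a pixel r from the principal point sees the ray r / f radians off the axis. A picture is of the moment at which its call begins: read the wrist's pose just before it. There is no depth.
- r.finish_job(): hands the job in, once; it reports no verdict.
Trained networks look in a picture, given as the dict that the camera call returned (one of the last four; its "shot" number tells which), for a name from the list of things; names that differ only in an ending like _2 or _b are one class to them, and where a whole thing is asked for, a point or a joint stands for the part that bears it (a point fixed in the world has none). Each returns a list of dicts, best first, with "p" (0 to 1); they miss things now and then, are a little off and sometimes report something else, mostly with a low value. They report only what shows in the picture. A call takes as long as a camera call.
- r.spot_in(picture, label): "xyz" ([x, y, z] in m, in world coordinates, good to about 4 mm: the middle of the surface that is visible of it).
- r.spot_point(picture, label): "xyz" ([x, y, z] in m, in world coordinates, good to about 4 mm: a listed point, or the origin of a listed thing).
The state is a dict: "clock": time; "q": joint angles; "qd": joint speeds; "joint_torque": joint torques, N m; "tool_pos": TCP position; "eef_rot": TCP orientation; "contact_force": force on the tool from outside, world axes, zero at the start; "moment": the same for the moment, N m; "opening": opening from 0.0 (shut) to 1.0 (fully open).
Only numpy, scipy, OpenCV 4.12 (cv2) and the standard library are available. Lean on these libraries where they do the work, as an engineer would, in place of code of your own. Each camera call takes 0.05 s, during which the arm holds its last target.

### The job

The microscope base is being put back together: take the index pin out of the white parts block, turn the loose lens collar in the lamp port until its hole comes over the hidden hole in the clamped ring underneath, and pass the pin down through both until its head sits fully home on the collar, then let go of it. Feel for the hidden hole with light pressure and never force the pin (at most 30 N, downwards or sideways), do not touch the glass lens, and leave the other parts and things where they are.

Things in the scene. Friction and masses are not known exactly. Their poses are not given: they have to be found in the camera images.
- microscope_base: Grey-cream cast base of a microscope, its limb unbolted; fixed; 200 wide (own y), flat top 62 mm above the bench. Origin on the bench under the vertical axis of the round black lamp port; front is own -x (short scribed line on the casting before the port). Reaches 95 mm before to 185 mm behind the axis; the limb's foot (90 wide, top 114 mm up) stands 105 to 180 mm behind it.
- ring_top (a point): Centre of the top of the clamped ring in the port, on the port axis, 82 mm above the bench: black, knurled, 96 across, it cannot turn. Its one hole, 10 across and 16 deep, on a circle of 27 mm radius, is hidden under the collar: somewhere within 35 degrees (0.6 rad) either side of the base's front (own -x), wherever the ring happened to be clamped; it can only be felt.
- collar_hole (a point): Centre of the mouth of the collar's only hole, 97 mm above the bench, 27 mm from the port axis. The collar: ring with a bright top, 72 across, bore 38, 14 thick, on the clamped ring; held down but loose, it turns endlessly about the port axis with about 1 N drag at the hole. Hole 9.5 across, straight through, bevelled mouth; it starts anywhere round except within 1 rad of the front.
- index_pin: The pin to fit: steel shank 8 across, 28 long, bevelled tip, under a black knurled round head 16 across, 26 tall, 50 g. Origin at tip's end, z towards the head. Starts upright in the parts block, tip 10 mm and head 38 to 64 mm above the bench. In the collar's hole it rests on the clamped ring, head 13 mm above the collar; over the hidden hole it goes down till the head meets the collar.
- pin_tip (a point): Centre of the end of the index pin's shank (its body's origin).
- lens: Glass lens in the collar's bore, 37 across, centred on the port axis, its top 6.5 mm below the collar's top. Not to be touched. Origin on the port axis, at bench level.
- parts_block: White plastic block 160 (own x) x 44 (own y) x 30 tall, fixed; origin at the centre of its underside. Three upright sockets, 10 across and 20 deep, along its own x at -52, 0 and +52 mm hold the index pin, the thumb screw and the slim driver in any order.
- thumb_screw: Bystander in the parts block: the same shank under a flat bright round head 26 across and 9 tall. Origin at its tip.
- slim_driver: Bystander in the parts block: the same shank under a slim black handle 11 across and 44 tall (top 82 mm above the bench). Origin at its tip.
- beaker: Bystander: empty glass beaker, 72 across, 95 tall, on the bench. Origin at the centre of its underside.
- slide_box: Bystander: closed plastic slide box, blue with a grey lid, 86 x 101 x 37 tall, on the bench. Origin at the centre of its underside.

How it is judged:
By the outcome, as a careful person would: the job done as asked, in the order asked, and still so for the second after the job is handed in, with the robot touching nothing.
It also fails if it takes over 64 s, if anything falls off the work surface, if the arm or the gripper's body presses on something with over 40 N, if the wrist force passes 120 N, or if a joint passes its speed limit or range.

## Working session

There is one attempt and no reset: what is moved stays moved. The work goes in short steps, Python scripts to look and compute and a tool call to move; the robot and the scene stay as the last step left them, time stands still between calls to the robot, and variables do not carry over. Pictures are saved under pics/ and viewed, and the job is handed in when it is done.

Besides the shell and the picture viewer there is one more tool, called after "Call:" by a JSON object that holds its "method" and its "body". carry_out: Moves the arm, as the interface text tells. Its arguments: {"type":"object","properties":{"commands":{"type":"array","items":{"type":"array","items":{"type":"number"}}},"fingers":{"type":"number"},"grip_force":{"type":"number"}},"required":["commands"]}

```bash
mkdir -p pics; cat > h.py <<'E'
import numpy as np, cv2
from plant import r
from scipy.spatial.transform import Rotation as R
def save(p,n): cv2.imwrite('pics/'+n+'.png',p['img'])
E
python3 - <<'E'
from h import *
s=r.get_state(); print(s)
for c in ['scene','top']:
    p=r.snapshot(c); save(p,c+'0')
    print(c,p['intrinsics'],p['extrinsics'])
    for l in ['microscope_base','ring_top','collar_hole','index_pin','pin_tip','lens','parts_block','thumb_screw','slim_driver','beaker','slide_box']:
        d=r.spot_point(p,l)
        print(l,[(np.round(e['xyz'],4),round(e['p'],2)) for e in d[:2]])
E
```

```text
{'clock': 0.0, 'q': array([-1.1452148 ,  0.6899798 , -0.19449262,  1.56628473,  0.15730605,
        0.90252801, -0.21511057]), 'qd': array([-1.51484119e-03, -2.55211764e-05,  5.59670079e-05, -2.21012883e-03,
       -5.78279691e-04, -4.65372279e-05, -2.47356180e-04]), 'joint_torque': array([-7.54656685e-04, -5.27564442e+01, -1.26727480e+00, -1.53426254e+01,
       -5.26610459e-02,  6.49791284e-03,  1.65852175e-04]), 'tool_pos': array([0.23845631, 0.57700342, 0.20802796]), 'eef_rot': array([ 1.94613872e-01,  9.80879515e-01, -8.98966598e-04, -1.01062567e-04]), 'contact_force': array([0.15104656, 0.71294046, 0.09301847]), 'moment': array([-0.01375882, -0.01795288,  0.04366333]), 'opening': 0.9957712628675615}
scene [[389.77887405   0.         253.85115157]
 [  0.         389.77887405 184.10934313]
 [  0.           0.           1.        ]] [[ 0.79831802  0.33614324 -0.49969597  1.06943486]
 [ 0.60220242 -0.45434057  0.65645022 -0.65846472]
 [-0.00637085 -0.82497416 -0.56513454  0.72205934]
 [ 0.          0.          0.          1.        ]]
microscope_base [(array([ 0.5293,  0.126 , -0.0
[... 1142 characters left out ...]
4,  0.0111]), 0.27)]
ring_top [(array([0.5289, 0.1326, 0.0897]), 0.68)]
collar_hole [(array([0.5501, 0.1122, 0.0982]), 0.77)]
index_pin [(array([ 0.7016, -0.2879,  0.0038]), 0.7), (array([ 0.5368, -0.3001,  0.0118]), 0.55)]
pin_tip [(array([ 0.5372, -0.2999,  0.0131]), 0.47)]
lens [(array([ 5.290e-01,  1.308e-01, -1.000e-04]), 0.56), (array([ 0.4821, -0.2886,  0.0087]), 0.4)]
parts_block [(array([ 0.48  , -0.2877,  0.0015]), 0.88)]
thumb_screw [(array([ 0.4281, -0.2797,  0.011 ]), 0.48)]
slim_driver [(array([ 0.4829, -0.2898,  0.0073]), 0.39)]
beaker [(array([ 0.7013, -0.2866,  0.0008]), 0.88), (array([ 0.5311,  0.1316, -0.0015]), 0.37)]
slide_box [(array([ 0.3765,  0.3733, -0.0038]), 0.77)]
```

View pics/scene0.png

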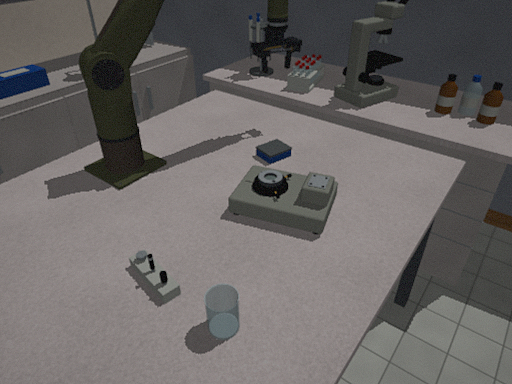

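View pics/top0.png

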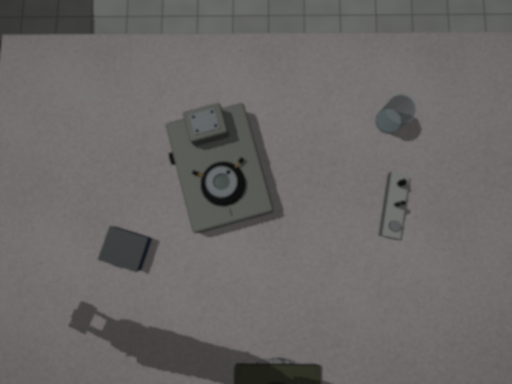

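The scene shows the port at around (270,183), with the block holding, near to far, the bright screw, the tall driver and the index pin at (164,277). The top view agrees: collar hole at about (229,172), pin at (402,183), and the scribed front line at (231,212).

```bash
cat >> h.py <<'E'
def go(pos,jaw_deg,s=None):
    """tool-frame row to bring measured TCP to pos, pointing down, jaw axis at yaw jaw_deg"""
    s=s or r.get_state(); R0=R.from_quat(s['eef_rot'])
    a=np.radians(jaw_deg); y=np.array([np.cos(a),np.sin(a),0]); z=np.array([0,0,-1.]); x=np.cross(y,z)
    R1=R.from_matrix(np.c_[x,y,z])
    d=R0.inv().apply(np.array(pos)-s['tool_pos']); w=(R0.inv()*R1).as_rotvec(degrees=True)
    return np.r_[np.round(d,4),np.round(w,2)]
E
python3 - <<'E'
from h import *
p=r.snapshot('wrist'); save(p,'w0'); print(p['intrinsics'],p['tool_from_camera'])
print(go([0.50,0.10,0.24],75))
E
```

```text
[[297.31863964   0.         259.30750203]
 [  0.         297.31863964 188.99476498]
 [  0.           0.           1.        ]] [[-7.28071331e-04 -9.65552102e-01 -2.60208776e-01  6.65179368e-02]
 [ 9.99999728e-01 -6.72914623e-04 -3.01054428e-04 -1.00365135e-03]
 [ 1.15585446e-04 -2.60208925e-01  9.65552330e-01 -1.76159741e-01]
 [ 0.00000000e+00  0.00000000e+00  0.00000000e+00  1.00000000e+00]]
[-0.4239 -0.3417 -0.0312  0.      0.     -7.44  ]
```

View pics/w0.png

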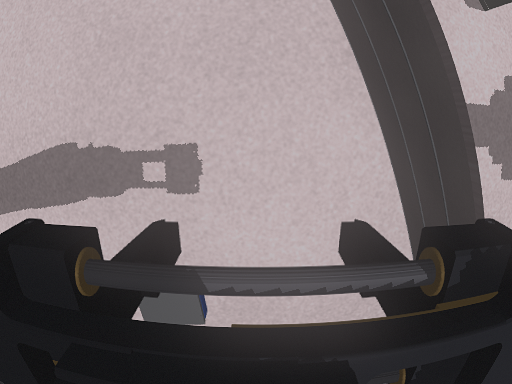

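Call:
{"method": "carry_out", "body": {"commands": [[-0.46, -0.335, -0.05, 0, 0, -7.5], [-0.46, -0.335, -0.05, 0, 0, -7.5], [-0.46, -0.335, -0.05, 0, 0, -7.5], [-0.46, -0.335, -0.05, 0, 0, -7.5], [-0.46, -0.335, -0.05, 0, 0, -7.5], [-0.46, -0.335, -0.05, 0, 0, -7.5], [-0.46, -0.335, -0.05, 0, 0, -7.5], [-0.46, -0.335, -0.05, 0, 0, -7.5], [-0.46, -0.335, -0.05, 0, 0, -7.5], [-0.46, -0.335, -0.05, 0, 0, -7.5], [-0.46, -0.335, -0.05, 0, 0, -7.5], [-0.46, -0.335, -0.05, 0, 0, -7.5]]}}

```text
clock: 2.45
tool_pos: [0.5384, 0.0863, 0.2592]
eef_rot: [0.134, 0.991, -0.001, 0.001]
contact_force: [1.4, -0.3, 0.7]
opening: 1.0
```

```bash
python3 - <<'E'
from h import *
s=r.get_state(); print(s['tool_pos'],s['eef_rot'])
p=r.snapshot('wrist'); save(p,'w1')
print(go([0.545,-0.300,0.2],78.6))
for l in ['ring_top','collar_hole','lens','microscope_base']:
    print(l,[(np.round(e['xyz'],4),round(e['p'],2)) for e in r.spot_point(p,l)[:2]])
E
```

```text
[0.53844905 0.08633644 0.25915921] [ 0.13386406  0.99099827 -0.00119818  0.00118365]
[-0.108  -0.3687  0.0607 -0.18    0.22   -4.15  ]
ring_top [(array([0.53  , 0.1252, 0.0804]), 0.78), (array([ 0.5321, -0.3013,  0.0091]), 0.33)]
collar_hole [(array([0.5486, 0.1173, 0.095 ]), 0.81)]
lens [(array([ 0.5294,  0.1306, -0.0028]), 0.95), (array([ 0.5333,  0.131 , -0.0015]), 0.18)]
microscope_base [(array([ 0.5318,  0.1303, -0.0021]), 0.86)]
```

View pics/w1.png

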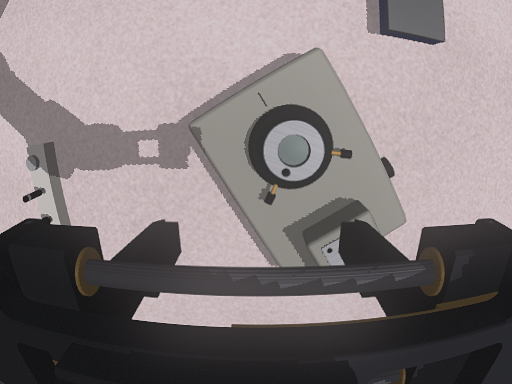

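```bash
cat >> h.py <<'E'
def camT(p,s):
    T=np.eye(4);T[:3,:3]=R.from_quat(s['eef_rot']).as_matrix();T[:3,3]=s['tool_pos'];return T@p['tool_from_camera']
def proj(p,T,X):
    X=np.atleast_2d(X);c=(X-T[:3,3])@T[:3,:3];K=p['intrinsics']
    rr=np.hypot(c[:,0],c[:,1]);th=np.arctan2(rr,c[:,2]);f=K[0,0]
    return np.c_[K[0,2]+f*th*c[:,0]/rr,K[1,2]+f*th*c[:,1]/rr]
def unproj(p,T,uv,z):
    K=p['intrinsics'];d=np.array(uv,float)-K[:2,2];rr=np.linalg.norm(d);th=rr/K[0,0]
    v=T[:3,:3]@np.r_[np.sin(th)*d/max(rr,1e-9),np.cos(th)];return T[:3,3]+v*(z-T[2,3])/v[2]
def circ(c,z,rad):
    t=np.linspace(0,2*np.pi,72);return np.c_[c[0]+rad*np.cos(t),c[1]+rad*np.sin(t),0*t+z]
E
python3 - <<'E'
from h import *
p=r.snapshot('wrist'); s=r.get_state()
T=camT(p,s);img=p['img']
np.savez('w1.npz',img=img,T=T)
g=cv2.cvtColor(img,cv2.COLOR_BGR2GRAY)
# hole: dark blob near (286,173)
m=(g[163:183,276:296]<80).astype(np.uint8);n,l,st,c=cv2.connectedComponentsWithStats(m)
print(st,c+[276,163])
print('lens ctr',unproj(p,T,(293,150),.0905),'hole',unproj(p,T,(286,173),.096))
print('scribe',unproj(p,T,(258,93),.062),unproj(p,T,(267,106),.062))
big=cv2.resize(img[80:230,200:400],None,fx=4,fy=4,interpolation=cv2.INTER_CUBIC)
C=(.529,.1305)
for z,rad,col in[(.096,.036,(0,0,255)),(.096,.019,(0,255,0)),(.082,.048,(255,0,0))]:
    uv=(proj(p,T,circ(C,z,rad))-[200,80]+.5)*4-.5
    cv2.polylines(big,[uv.astype(np.int32)],True,col,1)
cv2.imwrite('pics/w1b.png',big)
E
```

```text
[[  0   0  20  20 331]
 [  2   5  18   4  22]
 [  0  11   8   8  47]] [[286.25981873 171.95166163]
 [287.5        170.09090909]
 [279.21276596 177.4893617 ]]
lens ctr [0.5241076  0.13728542 0.0905    ] hole [0.5475537  0.12254971 0.096     ]
scribe [0.4480092  0.11495579 0.062     ] [0.46662854 0.1215647  0.062     ]
```

View pics/w1b.png

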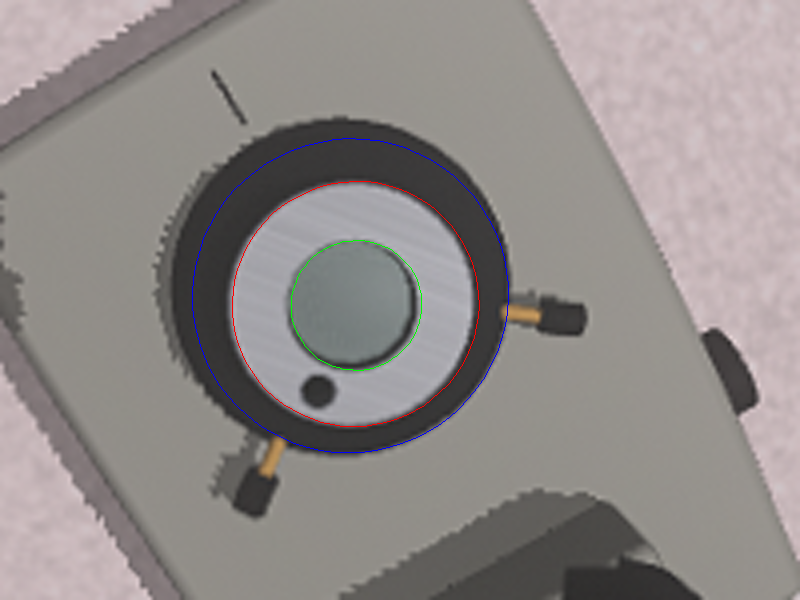

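```bash
python3 - <<'E'
from h import *
from scipy.optimize import least_squares
a=[(p:=r.snapshot('wrist'))]; s=r.get_state(); print(s['tool_pos'],s['qd'].max())
T=camT(p,s);g=cv2.cvtColor(p['img'],cv2.COLOR_BGR2GRAY).astype(float)
g=cv2.GaussianBlur(g,(0,0),.7)
# radial edge search around collar outer edge
C=np.array([.529,.1305])
for it in range(3):
  pts=[]
  for t in np.linspace(0,2*np.pi,72,endpoint=False):
    rs=np.arange(.030,.042,.0002);X=np.c_[C[0]+rs*np.cos(t),C[1]+rs*np.sin(t),0*rs+.0965]
    uv=proj(p,T,X).astype(np.float32);v=cv2.remap(g.astype(np.float32),uv[:,:1],uv[:,1:],cv2.INTER_LINEAR)[:,0]
    k=np.argmin(np.gradient(v));pts.append(X[k,:2])
  pts=np.array(pts)
  f=least_squares(lambda q:np.hypot(*(pts-q[:2]).T)-q[2],[*C,.036],loss='soft_l1',f_scale=.0003)
  C=f.x[:2]; print(f.x)
m=(g[163:190,270:290]<100).astype(np.uint8);n,l,st,c=cv2.connectedComponentsWithStats(m)
print(st,c+[270,163])
h=unproj(p,T,(279.2,177.5),.0965);d=h[:2]-C;print(h,np.hypot(*d),np.degrees(np.arctan2(d[1],d[0])))
a=[unproj(p,T,(200+x/4,80+y/4),.062)[:2] for x,y in[(213,72),(244,123)]]
print(a,[np.degrees(np.arctan2(*(q-C)[::-1])) for q in a])
print(go([0.60,-0.300,0.17],78.6))
E
```

```text
[0.53487099 0.09463559 0.25880126] 0.005605474617450872
[0.528647   0.12864081 0.03548299]
[0.52869735 0.12869785 0.0354909 ]
[0.52870183 0.12867096 0.0355141 ]
[[  0   0  20  24 364]
 [  4   1  16   9  31]
 [  5  11   8   8  52]
 [  0  19  20   8  93]] [[279.82692308 173.53021978]
 [282.93548387 169.70967742]
 [278.63461538 177.57692308]
 [277.55913978 186.88172043]]
[0.55070059 0.11352172 0.0965    ] 0.026710387597048052 -34.552894515622235
[array([0.45262649, 0.10763173]), array([0.47056408, 0.11281504])] [np.float64(-164.540799859102), np.float64(-164.74471877655677)]
[-0.1635 -0.3651  0.0883  0.05   -0.05   -3.34  ]
```

Call:
{"method": "carry_out", "body": {"commands": [[-0.163, -0.365, 0.088, 0, 0, -3.4], [-0.163, -0.365, 0.088, 0, 0, -3.4], [-0.163, -0.365, 0.088, 0, 0, -3.4], [-0.163, -0.365, 0.088, 0, 0, -3.4], [-0.163, -0.365, 0.088, 0, 0, -3.4], [-0.163, -0.365, 0.088, 0, 0, -3.4], [-0.163, -0.365, 0.088, 0, 0, -3.4], [-0.163, -0.365, 0.088, 0, 0, -3.4], [-0.163, -0.365, 0.088, 0, 0, -3.4], [-0.163, -0.365, 0.088, 0, 0, -3.4], [-0.163, -0.365, 0.088, 0, 0, -3.4], [-0.163, -0.365, 0.088, 0, 0, -3.4]]}}

```text
clock: 4.0
tool_pos: [0.6002, -0.2987, 0.1715]
eef_rot: [0.098, 0.995, 0.001, 0.0]
contact_force: [0.3, -0.0, 0.3]
opening: 1.001
```

```bash
python3 - <<'E'
from h import *
r.snapshot('wrist');r.snapshot('wrist');s=r.get_state();p=r.snapshot('wrist'); save(p,'w2');T=camT(p,s)
print(s['tool_pos'],s['contact_force'],s['clock'],abs(s['qd']).max())
np.savez('w2.npz',T=T)
for l in ['index_pin','slim_driver','thumb_screw','parts_block','pin_tip']:
    print(l,[(np.round(e['xyz'],4),round(e['p'],2)) for e in r.spot_point(p,l)[:2]])
E
```

```text
[ 0.59998223 -0.29975882  0.17150839] [ 0.13255753 -0.91530792 -0.60394866] 4.1 0.010173369883618524
index_pin [(array([ 0.5316, -0.2997,  0.0122]), 0.61)]
slim_driver [(array([ 0.4828, -0.2881,  0.0099]), 0.77)]
thumb_screw [(array([ 0.4318, -0.2814,  0.0077]), 0.67)]
parts_block [(array([ 0.4831, -0.2897,  0.0022]), 0.85)]
pin_tip []
```

View pics/w2.png

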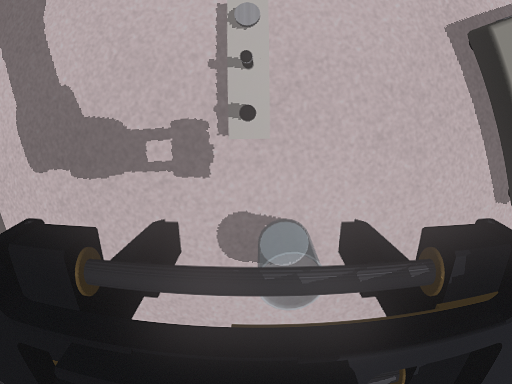

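```bash
python3 - <<'E'
from h import *
s=r.get_state();p=r.snapshot('wrist');T=camT(p,s)
big=cv2.resize(p['img'][85:145,210:280],None,fx=8,fy=8,interpolation=cv2.INTER_CUBIC)
for C,col in[((.532,-.2997),(0,0,255))]:
  for z in(.064,.038):
    uv=(proj(p,T,circ(C,z,.008))-[210,85]+.5)*8-.5
    cv2.polylines(big,[uv.astype(np.int32)],True,col if z>.05 else (0,255,0),1)
uv=(proj(p,T,circ((.532,-.2997),.03,.005))-[210,85]+.5)*8-.5
cv2.polylines(big,[uv.astype(np.int32)],True,(255,0,0),1)
cv2.imwrite('pics/w2b.png',big)
for q in[(270,138),(228,136)]:print(unproj(p,T,q,.03))
E
```

```text
[ 0.56450911 -0.28444865  0.03      ]
[ 0.55322349 -0.32792128  0.03      ]
```

View pics/w2b.png

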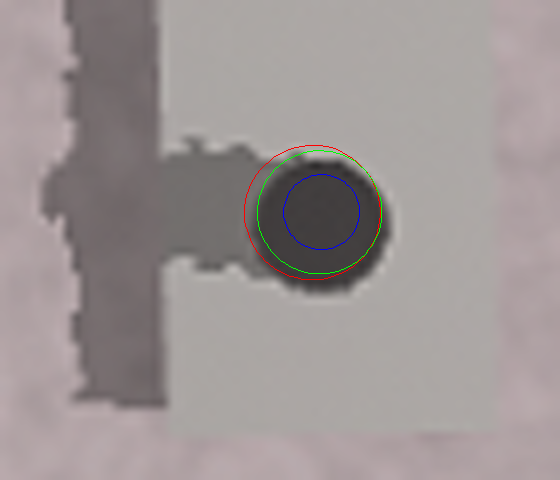

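```bash
python3 - <<'E'
from h import *
print(go([0.533,-.299,.09],76.),go([0.533,-.299,.041],76.))
E
```

```text
[ 0.0655 -0.0101  0.0809  0.      0.      2.45  ] [ 0.0655 -0.0101  0.1299  0.      0.      2.45  ]
```

Call:
{"method": "carry_out", "body": {"commands": [[0.0655, -0.01, 0.08, 0, 0, 2.5], [0.0655, -0.01, 0.08, 0, 0, 2.5], [0.0655, -0.01, 0.08, 0, 0, 2.5], [0.0655, -0.01, 0.08, 0, 0, 2.5], [0.0655, -0.01, 0.11, 0, 0, 2.5], [0.0655, -0.01, 0.13, 0, 0, 2.5], [0.0655, -0.01, 0.13, 0, 0, 2.5], [0.0655, -0.01, 0.13, 0, 0, 2.5], [0.0655, -0.01, 0.13, 0, 0, 2.5]]}}

```text
clock: 5.35
tool_pos: [0.5351, -0.2995, 0.0425]
eef_rot: [0.122, 0.993, -0.0, 0.002]
contact_force: [0.4, 1.2, -0.1]
opening: 0.999
```

```bash
python3 - <<'E'
from h import *
s=r.get_state();p=r.snapshot('wrist');save(p,'w3');print(s['tool_pos'],s['contact_force'],s['clock'])
print(go([0.533,-.299,.041],76.))
p=r.snapshot('scene');save(p,'s3');cv2.imwrite('pics/s3b.png',cv2.resize(p['img'][200:330,80:260],None,fx=4,fy=4))
E
```

```text
[ 0.5350801  -0.2994581   0.04250514] [ 0.42060834  1.17566649 -0.05145397] 5.35
[ 0.0018  0.      0.0014 -0.02    0.2    -0.04  ]
```

View pics/w3.png

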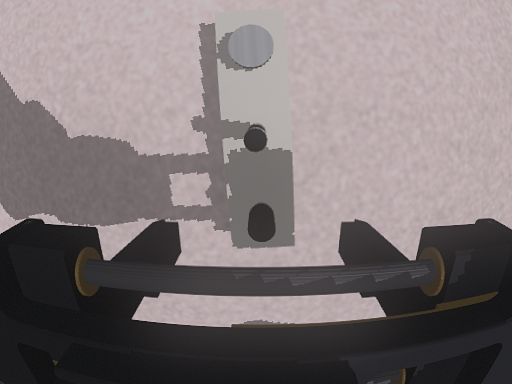

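View pics/s3b.png

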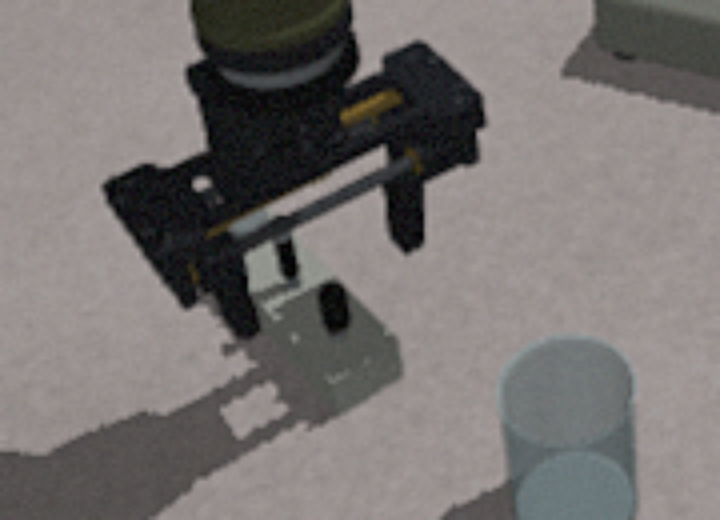

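```bash
python3 - <<'E'
from h import *
s=r.get_state();p=r.snapshot('wrist');T=camT(p,s);print(s['tool_pos'])
big=cv2.resize(p['img'][180:260,215:305],None,fx=7,fy=7,interpolation=cv2.INTER_CUBIC)
for z,col in((.064,(0,0,255)),(.038,(0,255,0))):
    uv=(proj(p,T,circ((.533,-.299),z,.008))-[215,180]+.5)*7-.5
    cv2.polylines(big,[uv.astype(np.int32)],True,col,1)
cv2.imwrite('pics/w3b.png',big)
print(go([0.533,-.299,.041],76.))
E
```

```text
[ 0.53442192 -0.29943351  0.04226247]
[ 1.1e-03  1.0e-04  1.0e-03 -2.0e-02  1.3e-01 -5.0e-02]
```

View pics/w3b.png

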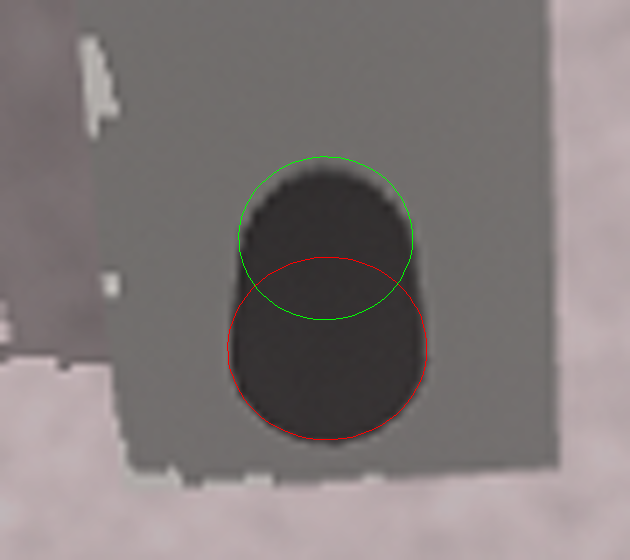

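Call:
{"method": "carry_out", "body": {"commands": [[0.0005, 0, 0.001, 0, 0, 0], [0.0005, 0, 0.001, 0, 0, 0], [0.0005, 0, 0.001, 0, 0, 0], [0.0005, 0, 0.001, 0, 0, 0], [0.0005, 0, 0.001, 0, 0, 0], [0.0005, 0, 0.001, 0, 0, 0], [0.0005, 0, 0.001, 0, 0, 0], [0.0005, 0, 0.001, 0, 0, 0], [0.0005, 0, 0.001, 0, 0, 0], [0.0005, 0, 0.001, 0, 0, 0]], "fingers": 255, "grip_force": 20}}

```text
clock: 6.5
tool_pos: [0.5326, -0.2988, 0.0398]
eef_rot: [0.122, 0.992, 0.0, -0.0]
contact_force: [0.6, 0.1, 0.8]
opening: 0.114
```

```bash
python3 - <<'E'
from h import *
s=r.get_state();p=r.snapshot('wrist');save(p,'w4');print(s['tool_pos'],s['contact_force'],s['opening'])
p=r.snapshot('scene');cv2.imwrite('pics/s4b.png',cv2.resize(p['img'][200:330,80:260],None,fx=4,fy=4));print(r.get_state()['opening'])
E
```

```text
[ 0.53255151 -0.29881637  0.03977736] [0.57056031 0.13029722 0.77210473] 0.11431989462651194
0.026224165805846425
```

View pics/w4.png

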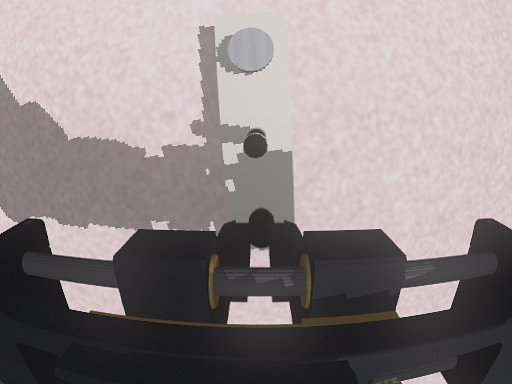

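View pics/s4b.png

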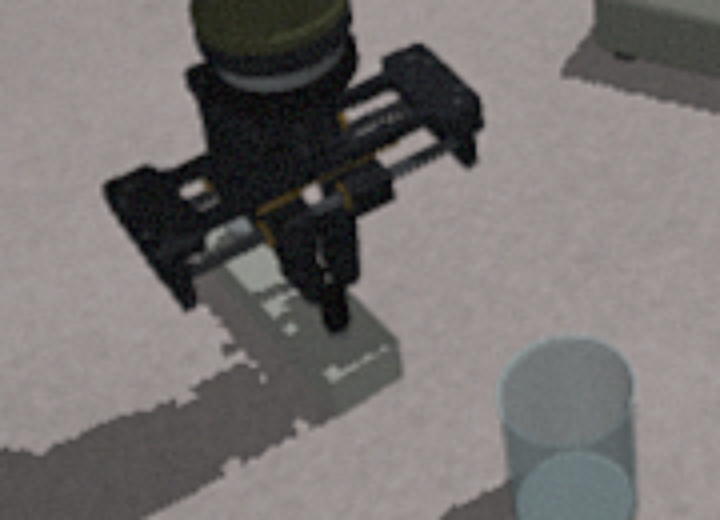

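```bash
python3 - <<'E'
from h import *
s=r.get_state();p=r.snapshot('wrist');T=camT(p,s);print(s['tool_pos'],s['opening'],s['contact_force'])
big=cv2.resize(p['img'][180:280,205:315],None,fx=7,fy=7,interpolation=cv2.INTER_CUBIC)
C=s['tool_pos'][:2]
for z,col in((.064,(0,0,255)),(.038,(0,255,0)),(.04,(255,0,0))):
    uv=(proj(p,T,circ(C,z,.008 if col[0]==0 else .002))-[205,180]+.5)*7-.5
    cv2.polylines(big,[uv.astype(np.int32)],True,col,1)
cv2.imwrite('pics/w5b.png',big[:600])
p=r.snapshot('scene');cv2.imwrite('pics/s5b.png',cv2.resize(p['img'][240:310,130:210],None,fx=8,fy=8,interpolation=cv2.INTER_CUBIC))
E
```

```text
[ 0.53256987 -0.2988289   0.03979212] 0.026224165805846425 [-0.32538187  0.90748548 -0.19739647]
```

View pics/w5b.png

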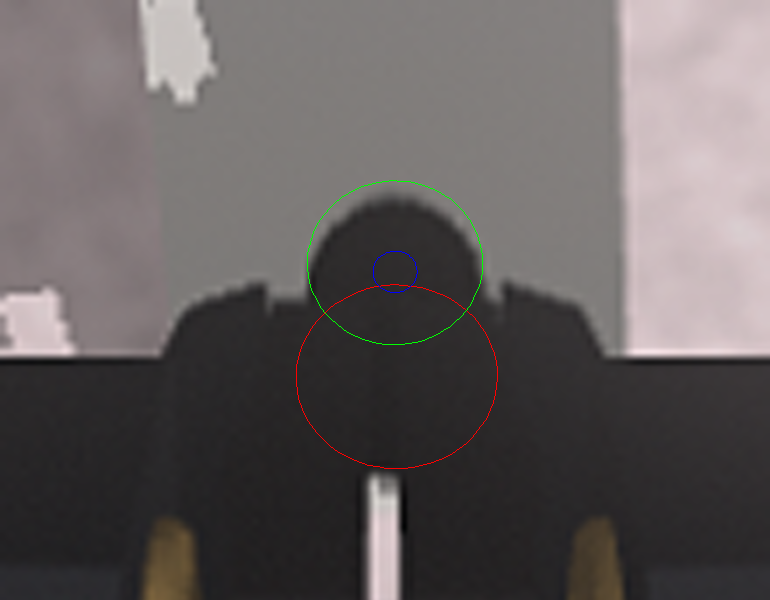

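View pics/s5b.png

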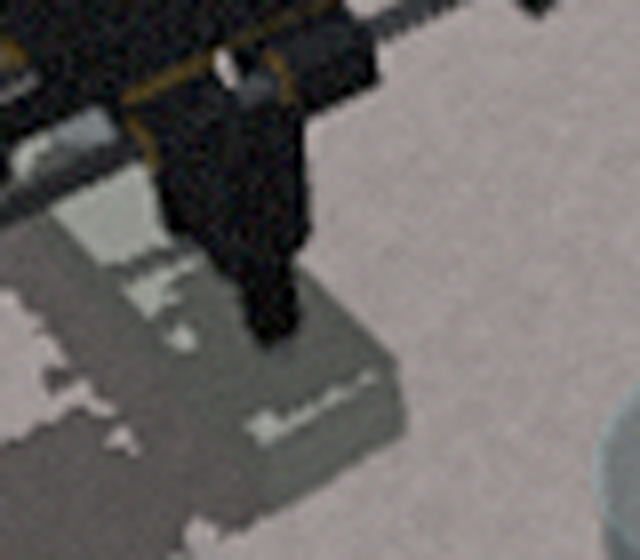

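Call:
{"method": "carry_out", "body": {"commands": [[0, 0, -0.01, 0, 0, 0], [0, 0, -0.02, 0, 0, 0], [0, 0, -0.04, 0, 0, 0], [0, 0, -0.06, 0, 0, 0], [0, 0, -0.06, 0, 0, 0], [0, 0, -0.06, 0, 0, 0]]}}

```text
clock: 7.3
tool_pos: [0.5329, -0.2991, 0.1005]
eef_rot: [0.122, 0.992, -0.0, 0.001]
contact_force: [-0.3, 0.0, 0.5]
opening: 0.005
```

```bash
python3 - <<'E'
from h import *
s=r.get_state();p=r.snapshot('wrist');save(p,'w6');print(s['tool_pos'],s['opening'],s['contact_force'],s['clock'])
p=r.snapshot('scene');cv2.imwrite('pics/s6b.png',cv2.resize(p['img'][200:310,110:230],None,fx=6,fy=6,interpolation=cv2.INTER_CUBIC)[:600])
E
```

```text
[ 0.53285975 -0.29905936  0.10047673] 0.00495123983813697 [-0.2953508   0.03920211  0.49604069] 7.3
```

View pics/s6b.png

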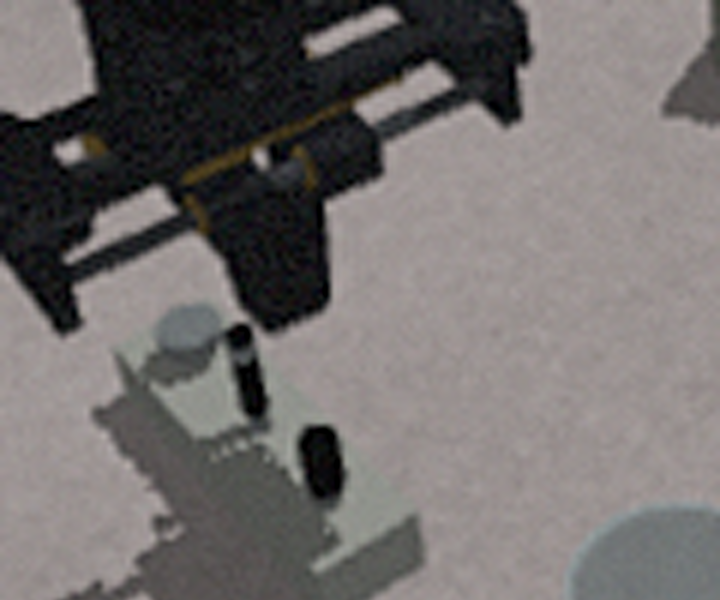

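View pics/w6.png

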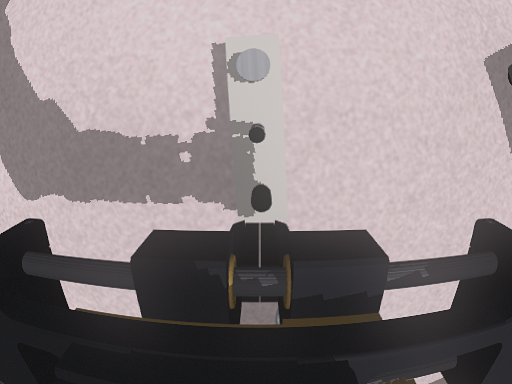

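```bash
python3 - <<'E'
from h import *
s=r.get_state();
for n in('scene','top'):
  p=r.snapshot(n);E=np.linalg.inv(p['extrinsics'])
  f=4
  def pj(X):
    c=E[:3,:3]@X+E[:3,3];u=p['intrinsics']@(c/c[2]);return u[:2]
  t=s['tool_pos'];a=[pj(t+[0,0,d]) for d in(0,.019,.04)];b=[pj(np.array([.533,-.299,z])) for z in(.064,.038,.03)]
  print(n,a,b)
  c=np.round(a[0]).astype(int)-[50,60]
  big=cv2.resize(p['img'][c[1]:c[1]+110,c[0]:c[0]+110],None,fx=5,fy=5,interpolation=cv2.INTER_CUBIC)
  for q,col in zip(a+b,[(0,0,255),(0,255,0),(255,0,0)]*2):cv2.circle(big,tuple(np.int32((q-c+.5)*5)),3,col,-1)
  cv2.imwrite(f'pics/{n}7.png',big)
E
python3 -c "
import cv2,numpy as np;cv2.imwrite('pics/m7.png',cv2.resize(np.hstack([cv2.imread('pics/scene7.png'),cv2.imread('pics/top7.png')]),(800,400)))"
```

```text
scene [array([159.03257355, 261.30177151]), array([157.77338952, 255.05995234]), array([156.3439444 , 247.97414293])] [array([161.47785839, 272.77177783]), array([163.07434802, 280.69637889]), array([163.55503109, 283.08237717])]
top [array([409.32800487, 178.48086801]), array([412.68430746, 177.12452855]), array([416.58250208, 175.54920123])] [array([403.63002924, 180.40327861]), array([399.61950662, 182.03513118]), array([398.43231933, 182.51818908])]
```

View pics/m7.png

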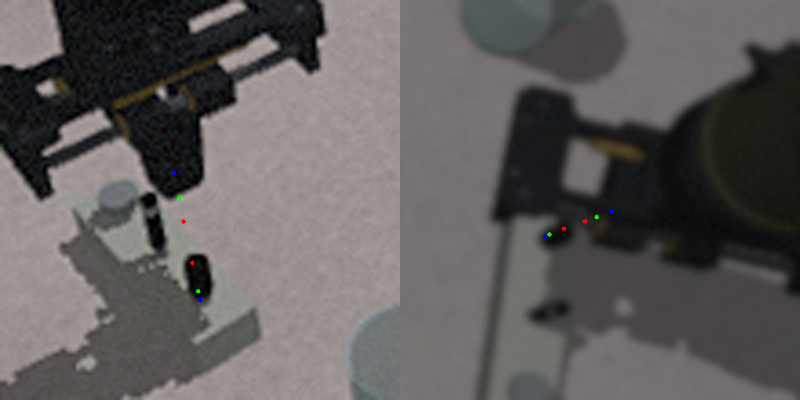

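```bash
python3 - <<'E'
from h import *
s=r.get_state();R0=R.from_quat(s['eef_rot']);t=s['tool_pos']
p=r.snapshot('scene');E=np.linalg.inv(p['extrinsics'])
def pj(X):
    c=E[:3,:3]@X+E[:3,3];u=p['intrinsics']@(c/c[2]);return u[:2]
c=np.array([130,215]);f=9
big=cv2.resize(p['img'][215:280,130:215],None,fx=f,fy=f,interpolation=cv2.INTER_CUBIC)
for h,col in((0,(0,0,255)),(.010,(0,255,255)),(.019,(0,255,0)),(.025,(255,255,0))):
    q=np.array([pj(t+R0.apply([x,y,-h])) for x,y in((-.009,-.01),(.009,-.01),(.009,.01),(-.009,.01))])
    cv2.polylines(big,[np.int32((q-c+.5)*f)],True,col,1)
cv2.imwrite('pics/s8.png',big)
w=r.snapshot('wrist');T=camT(w,s);wb=cv2.resize(w['img'][200:270,200:320],None,fx=6,fy=6,interpolation=cv2.INTER_CUBIC)
wb=cv2.convertScaleAbs(wb,alpha=2)
for h,col in((0,(0,0,255)),(.010,(0,255,255)),(.019,(0,255,0)),(.025,(255,255,0))):
    X=np.array([t+R0.apply([x,y,-h]) for x,y in((-.009,-.01),(.009,-.01),(.009,.01),(-.009,.01))])
    cv2.polylines(wb,[np.int32((proj(w,T,X)-[200,200]+.5)*6)],True,col,1)
cv2.imwrite('pics/w8.png',wb)
E
```

```text
(no output)
```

View pics/s8.png

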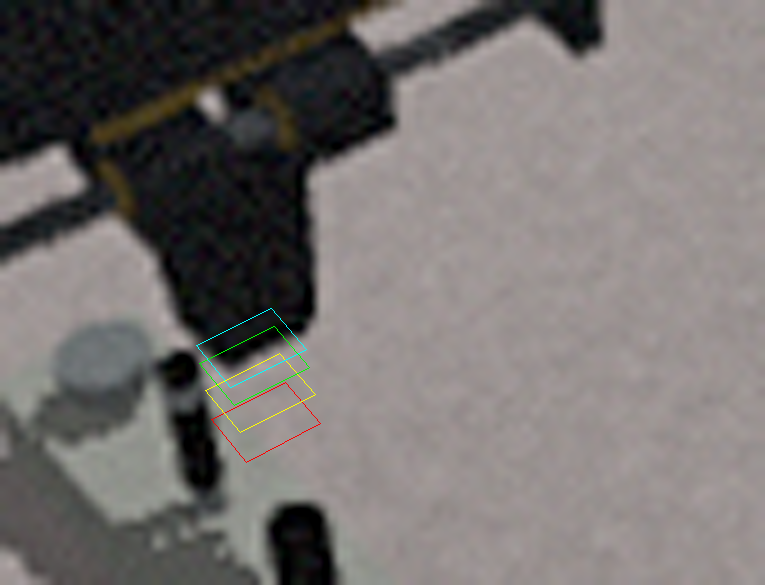

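View pics/w8.png

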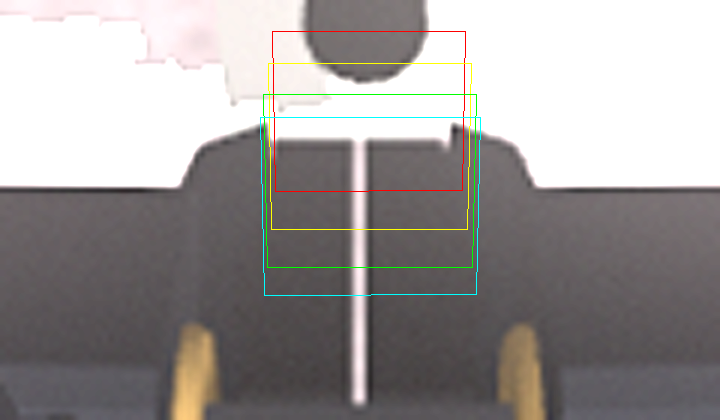

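```bash
python3 - <<'E'
from h import *
s=r.get_state();R0=R.from_quat(s['eef_rot']);t=s['tool_pos'];print(t)
w=r.snapshot('wrist');T=camT(w,s)
p=r.snapshot('scene');E=np.linalg.inv(p['extrinsics'])
def pj(X):
    c=E[:3,:3]@X+E[:3,3];u=p['intrinsics']@(c/c[2]);return u[:2]
for h in np.arange(.022,.04,.002):
  print(round(h,3),[np.round(proj(w,T,t+R0.apply([x,0,-h]))[0,1],1) for x in(.007,.009,.011)],[np.round((pj(t+R0.apply([x,y,-h]))-[130,215]+.5)*9,0) for x,y in((-.009,-.009),(-.009,.009))])
x=(np.array([pj(np.array([.5333,-.299,z])) for z in(.064,.038)])-[130,215]+.5)*9;print(x)
big=cv2.resize(p['img'][235:300,120:205],None,fx=9,fy=9,interpolation=cv2.INTER_CUBIC)
for z in(.064,.038):
  q=np.array([pj(X) for X in circ((.5333,-.299),z,.008)]);cv2.polylines(big,[np.int32((q-[120,235]+.5)*9)],True,(0,0,255),1)
cv2.imwrite('pics/s9.png',cv2.convertScaleAbs(big,alpha=1.5))
E
```

```text
[ 0.53211145 -0.29858833  0.09901047]
0.022 [np.float64(220.5), np.float64(217.2), np.float64(213.8)] [array([237., 395.]), array([305., 361.])]
0.024 [np.float64(221.8), np.float64(218.4), np.float64(215.0)] [array([236., 389.]), array([304., 355.])]
0.026 [np.float64(223.2), np.float64(219.7), np.float64(216.3)] [array([234., 383.]), array([303., 349.])]
0.028 [np.float64(224.6), np.float64(221.1), np.float64(217.6)] [array([233., 377.]), array([301., 343.])]
0.03 [np.float64(226.0), np.float64(222.5), np.float64(218.9)] [array([232., 371.]), array([300., 337.])]
0.032 [np.float64(227.4), np.float64(223.9), np.float64(220.3)] [array([231., 365.]), array([299., 330.])]
0.034 [np.float64(228.9), np.float64(225.3), np.float64(221.7)] [array([229., 358.]), array([298., 324.])]
0.036 [np.float64(230.4), np.float64(226.8), np.float64(223.1)] [array([228., 352.]), array([297., 318.])]
0.038 [np.float64(231.9), np.float64(228.3), np.float64(224.6)] [array([227., 346.]), array([296., 312.])]
[[288.61775105 524.98653184]
 [302.97509487 596.31102899]]
```

View pics/s9.png

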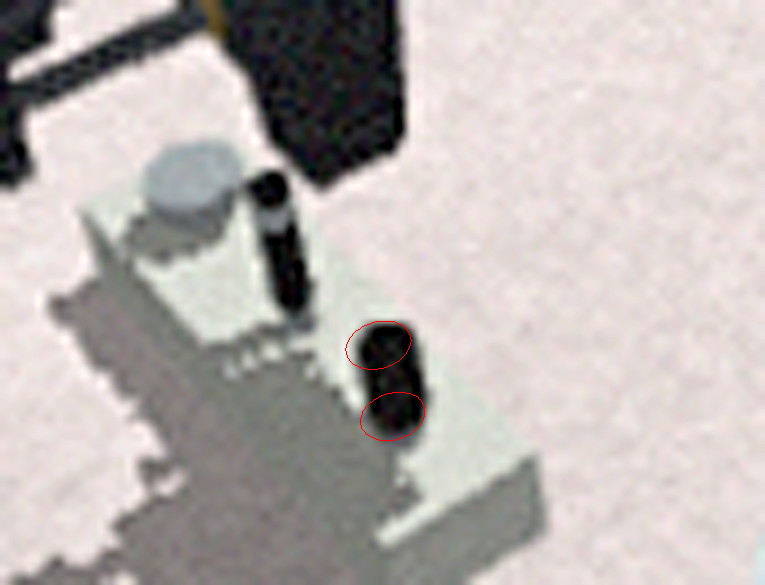

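```bash
python3 - <<'E'
from h import *
print(go([0.5333,-.299,.05],76.),go([0.5333,-.299,.010],76.))
E
```

```text
[-0.0011 -0.0001  0.0493  0.01   -0.05   -0.04  ] [-0.0012 -0.0001  0.0893  0.01   -0.05   -0.04  ]
```

Call:
{"method": "carry_out", "body": {"commands": [[-0.001, 0, 0.02, 0, 0, 0], [-0.001, 0, 0.02, 0, 0, 0], [-0.001, 0, 0.02, 0, 0, 0], [-0.001, 0, 0.02, 0, 0, 0], [-0.001, 0, 0.02, 0, 0, 0], [-0.001, 0, 0.045, 0, 0, 0], [-0.001, 0, 0.065, 0, 0, 0], [-0.001, 0, 0.08, 0, 0, 0], [-0.001, 0, 0.089, 0, 0, 0], [-0.001, 0, 0.089, 0, 0, 0], [-0.001, 0, 0.089, 0, 0, 0]], "fingers": 130}}

```text
clock: 8.8
tool_pos: [0.534, -0.2992, 0.0113]
eef_rot: [0.122, 0.992, -0.0, 0.0]
contact_force: [-0.1, 0.0, -0.1]
opening: 0.491
```

```bash
python3 - <<'E'
from h import *
s=r.get_state();p=r.snapshot('wrist');save(p,'w10');print(s['tool_pos'],s['opening'],s['contact_force'],s['clock'])
p=r.snapshot('scene');cv2.imwrite('pics/s10.png',cv2.resize(p['img'][235:300,120:205],None,fx=9,fy=9,interpolation=cv2.INTER_CUBIC))
print(r.get_state()['tool_pos'])
E
```

```text
[ 0.53397301 -0.29924537  0.01125109] 0.4914209510163038 [-0.06496578  0.00978592 -0.08044044] 8.8
[ 0.53421007 -0.29937139  0.01165197]
```

View pics/s10.png

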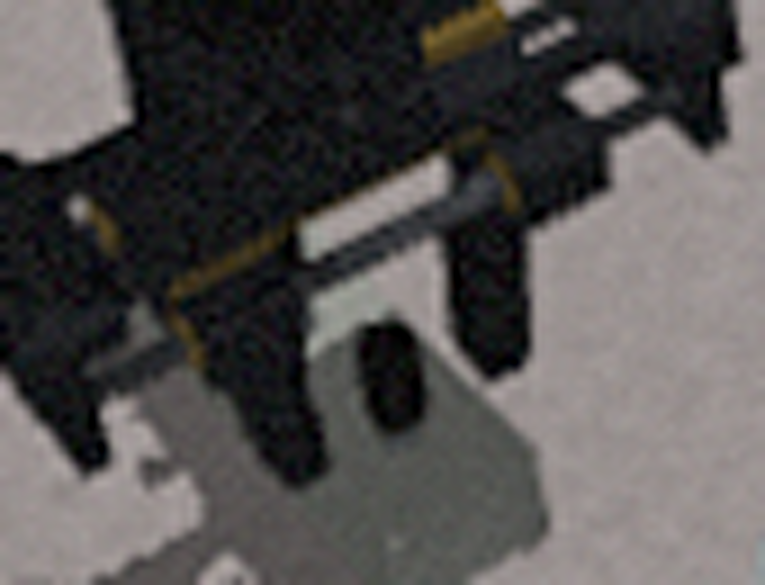

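View pics/w10.png

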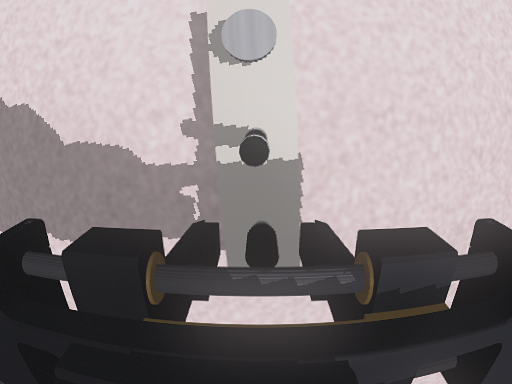

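Call:
{"method": "carry_out", "body": {"commands": [[0.001, 0, 0.001, 0, 0, 0], [0.001, 0, 0.001, 0, 0, 0], [0.001, 0, 0.001, 0, 0, 0], [0.001, 0, 0.001, 0, 0, 0], [0.001, 0, 0.001, 0, 0, 0], [0.001, 0, 0.001, 0, 0, 0]], "fingers": 255, "grip_force": 20}}

```text
clock: 9.5
tool_pos: [0.5327, -0.2989, 0.0099]
eef_rot: [0.122, 0.992, -0.0, 0.0]
contact_force: [0.8, 0.6, 0.6]
opening: 0.174
```

Call:
{"method": "carry_out", "body": {"commands": [[0, 0, -0.005, 0, 0, 0], [0, 0, -0.01, 0, 0, 0], [0, 0, -0.015, 0, 0, 0], [0, 0, -0.02, 0, 0, 0], [0, 0, -0.02, 0, 0, 0]]}}

```text
clock: 10.0
tool_pos: [0.5332, -0.2991, 0.0307]
eef_rot: [0.122, 0.992, -0.0, 0.001]
contact_force: [0.4, -0.1, -0.5]
opening: 0.173
```

```bash
python3 - <<'E'
from h import *
s=r.get_state();p=r.snapshot('wrist');save(p,'w11');print(s['tool_pos'],s['opening'],s['contact_force'],s['clock'])
p=r.snapshot('scene');cv2.imwrite('pics/s11.png',cv2.resize(p['img'][235:300,120:205],None,fx=9,fy=9,interpolation=cv2.INTER_CUBIC))
print(r.get_state()['tool_pos'])
E
```

```text
[ 0.53315647 -0.29912709  0.03073779] 0.1727074053348825 [ 0.37324    -0.05291734 -0.4539287 ] 10.0
[ 0.53263931 -0.29888932  0.03001236]
```

View pics/s11.png

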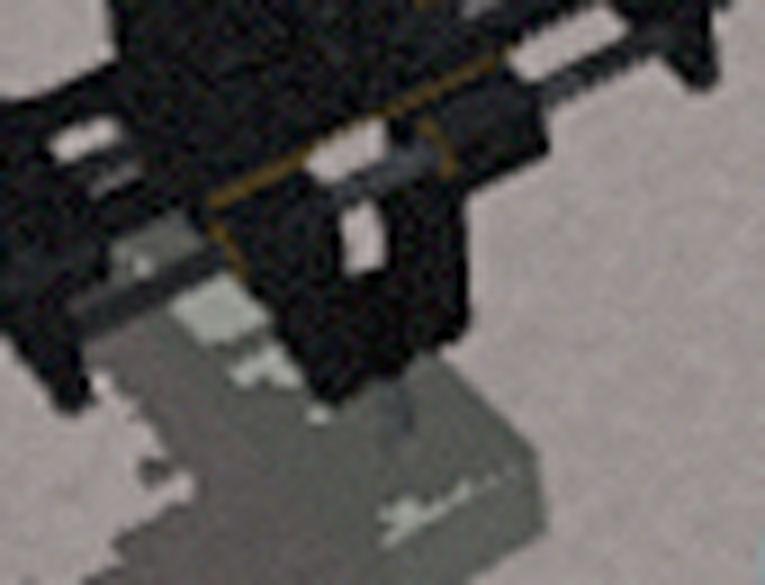

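```bash
python3 - <<'E'
from h import *
print(go([0.5325,-.299,.135],76.),go([0.5510,.1135,.135],76.),go([0.5510,.1135,.112],76.))
E
```

```text
[ 1.00e-04 -1.00e-04 -1.05e-01 -0.00e+00  2.00e-02 -5.00e-02] [ 0.0823  0.4045 -0.105  -0.      0.02   -0.05  ] [ 0.0823  0.4045 -0.082  -0.      0.02   -0.05  ]
```

View pics/w11.png

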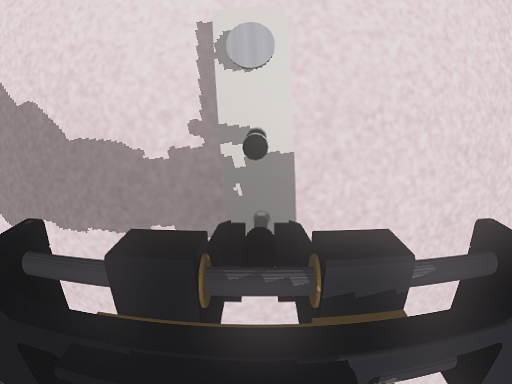

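Call:
{"method": "carry_out", "body": {"commands": [[0, 0, -0.05, 0, 0, 0], [0, 0, -0.1, 0, 0, 0], [0.01, 0.05, -0.105, 0, 0, 0], [0.02, 0.1, -0.105, 0, 0, 0], [0.03, 0.15, -0.105, 0, 0, 0], [0.04, 0.2, -0.105, 0, 0, 0], [0.05, 0.25, -0.105, 0, 0, 0], [0.06, 0.3, -0.105, 0, 0, 0], [0.07, 0.35, -0.105, 0, 0, 0], [0.082, 0.395, -0.105, 0, 0, 0], [0.082, 0.404, -0.095, 0, 0, 0], [0.082, 0.404, -0.085, 0, 0, 0]]}}

```text
clock: 11.3
tool_pos: [0.5511, 0.1166, 0.1145]
eef_rot: [0.12, 0.993, 0.001, 0.0]
contact_force: [-0.7, -0.8, -0.1]
opening: 0.17
```

Call:
{"method": "carry_out", "body": {"commands": [[0, 0, 0, 0, 0, 0], [0, 0, 0, 0, 0, 0], [0, 0, 0, 0, 0, 0]]}}

```text
clock: 11.6
tool_pos: [0.5513, 0.1104, 0.1149]
eef_rot: [0.124, 0.992, -0.001, 0.0]
contact_force: [-0.9, -0.1, -0.9]
opening: 0.175
```

```bash
python3 - <<'E'
from h import *
s=r.get_state();p=r.snapshot('wrist');save(p,'w12');print(s['tool_pos'],s['opening'],s['contact_force'],s['clock'],s['eef_rot'])
T=camT(p,s)
np.savez('w12.npz',T=T)
cv2.imwrite('pics/w12b.png',cv2.resize(p['img'][150:250,200:320],None,fx=6,fy=6,interpolation=cv2.INTER_CUBIC))
print(proj(p,T,[[.5287,.1287,.0965],[.5507,.1135,.0965],s['tool_pos']]), go([0.5507,.1135,.112],76.))
E
```

```text
[0.55131706 0.11041587 0.11488882] 0.17496874844745894 [-0.92245191 -0.10809535 -0.86701692] 11.6 [ 1.24037639e-01  9.92277325e-01 -6.10519475e-04  4.52279704e-05]
[[279.10872295 171.38902228]
 [265.02263695 207.01306137]
 [261.01952552 218.29323851]] [ 0.0014  0.0023  0.003  -0.04    0.03   -0.22  ]
```

View pics/w12b.png

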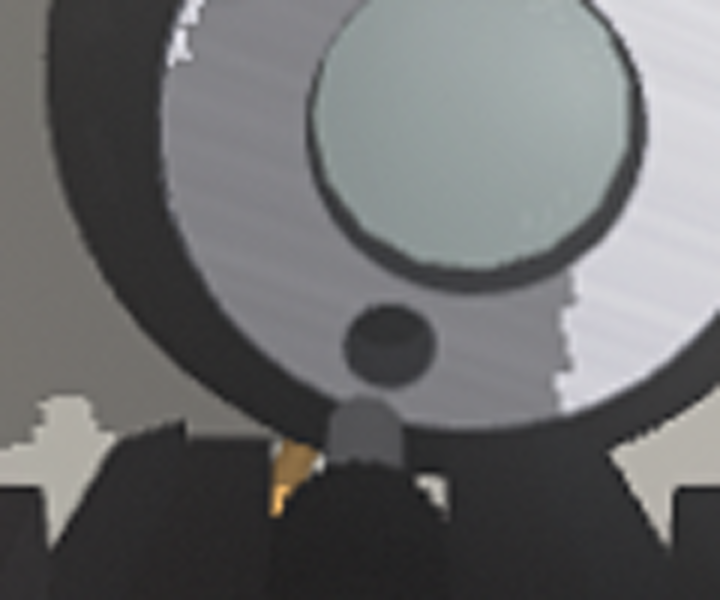

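```bash
python3 - <<'E'
from h import *
for i in range(3):
  r.snapshot('wrist');s=r.get_state();print(s['tool_pos'],go([.5501,.1136,.104],76.))
E
```

```text
[0.55142992 0.11140379 0.11514076] [ 0.0018  0.0018  0.0111 -0.02    0.03   -0.19  ]
[0.55141957 0.11182197 0.11514086] [ 0.0017  0.0014  0.0111  0.      0.03   -0.15  ]
[0.55136961 0.11217241 0.11514389] [ 0.0016  0.0011  0.0111  0.01    0.03   -0.12  ]
```

Call:
{"method": "carry_out", "body": {"commands": [[0.0014, 0.0005, 0.004, 0, 0, 0], [0.0014, 0.0005, 0.008, 0, 0, 0], [0.0014, 0.0005, 0.011, 0, 0, 0], [0.0014, 0.0005, 0.011, 0, 0, 0], [0.0014, 0.0005, 0.011, 0, 0, 0], [0.0014, 0.0005, 0.011, 0, 0, 0], [0.0014, 0.0005, 0.011, 0, 0, 0], [0.0014, 0.0005, 0.011, 0, 0, 0]]}}

```text
clock: 12.6
tool_pos: [0.5499, 0.1138, 0.1039]
eef_rot: [0.122, 0.992, 0.0, 0.0]
contact_force: [0.1, -0.7, -0.6]
opening: 0.173
```

```bash
python3 - <<'E'
from h import *
s=r.get_state();p=r.snapshot('wrist');print(s['tool_pos'],s['opening'],s['contact_force'],s['clock'])
T=camT(p,s)
b=cv2.resize(p['img'][180:240,220:300],None,fx=10,fy=10,interpolation=cv2.INTER_CUBIC)
for C,z,rad,col in[((.5510,.1133),.097,.00475,(0,0,255)),((.5507,.1135),.097,.00475,(0,255,0))]:
    cv2.polylines(b,[np.int32((proj(p,T,circ(C,z,rad))-[220,180]+.5)*10)],True,col,1)
R0=R.from_quat(s['eef_rot'])
for ox,oz,col in[(-.0009,.001,(255,0,0)),(-.0009,-.001,(255,255,0))]:
    C=s['tool_pos']+R0.apply([ox,0,0])
    for rad in(.003,.004):cv2.polylines(b,[np.int32((proj(p,T,circ(C[:2],C[2]+oz+(.001 if rad==.004 else 0),rad))-[220,180]+.5)*10)],True,col,1)
cv2.imwrite('pics/w13b.png',b)
print(go([.5501,.1136,.104],76.))
E
```

```text
[0.54991804 0.11382267 0.10391138] 0.17251043635326033 [ 0.11518253 -0.72605006 -0.62655889] 12.6
[-0.0002 -0.0001 -0.0001  0.01    0.01   -0.05  ]
```

View pics/w13b.png

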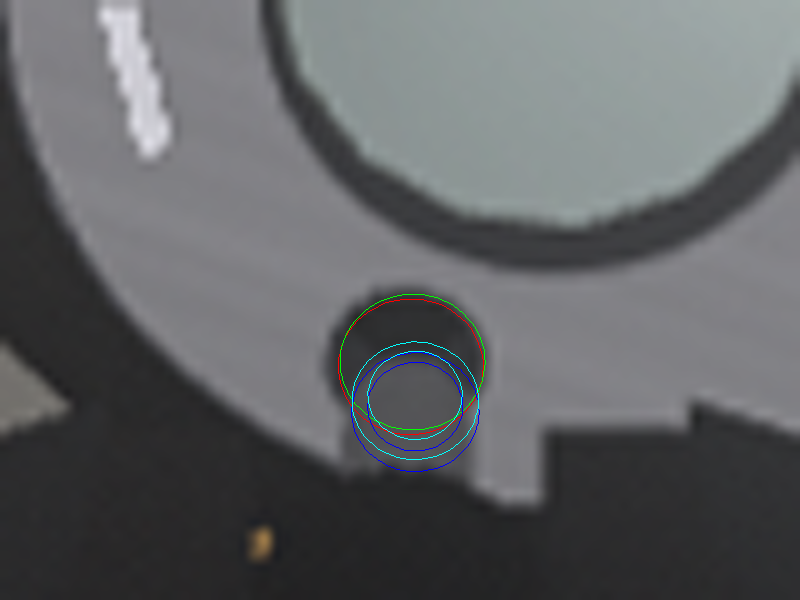

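Call:
{"method": "carry_out", "body": {"commands": [[0, 0, 0.003, 0, 0, 0], [0, 0, 0.006, 0, 0, 0], [0, 0, 0.008, 0, 0, 0], [0, 0, 0.01, 0, 0, 0], [0, 0, 0.01, 0, 0, 0]]}}

```text
clock: 13.15
tool_pos: [0.5496, 0.1137, 0.0934]
eef_rot: [0.122, 0.992, -0.0, -0.0]
contact_force: [-0.4, -0.4, 0.2]
opening: 0.168
```

Call:
{"method": "carry_out", "body": {"commands": [[0, 0, 0.003, 0, 0, 0], [0, 0, 0.006, 0, 0, 0], [0, 0, 0.008, 0, 0, 0], [0, 0, 0.009, 0, 0, 0], [0, 0, 0.009, 0, 0, 0], [0, 0, 0.009, 0, 0, 0]]}}

```text
clock: 13.75
tool_pos: [0.5499, 0.1138, 0.0848]
eef_rot: [0.122, 0.992, 0.0, 0.0]
contact_force: [-0.1, -0.0, -0.3]
opening: 0.171
```

Call:
{"method": "carry_out", "body": {"commands": [[0, 0, 0.001, 0, 0, 0], [0, 0, 0.002, 0, 0, 0], [0, 0, 0.003, 0, 0, 0], [0, 0, 0.003, 0, 0, 0], [0, 0, 0.003, 0, 0, 0]]}}

```text
clock: 14.25
tool_pos: [0.5499, 0.1138, 0.0819]
eef_rot: [0.122, 0.992, 0.0, 0.0]
contact_force: [-0.0, 0.4, 0.2]
opening: 0.174
```

```bash
python3 - <<'E'
from h import *
s=r.get_state();print(s['tool_pos'],s['contact_force'])
for i in range(3): 
    p=r.snapshot('wrist');s=r.get_state();print(s['tool_pos'],s['contact_force'])
save(p,'w14');cv2.imwrite('pics/w14b.png',cv2.resize(p['img'][150:250,200:320],None,fx=6,fy=6,interpolation=cv2.INTER_CUBIC))
E
```

```text
[0.54988501 0.11382697 0.08189486] [-0.04229677  0.35330904  0.22643493]
[0.54990368 0.11380924 0.08190449] [-0.80006264 -1.0301145   0.86178297]
[0.54989228 0.11378591 0.08190158] [-0.73085426 -0.26981745  0.86647552]
[0.54988942 0.11382583 0.08188347] [-0.43459189 -0.34545281  1.81196114]
```

View pics/w14b.png

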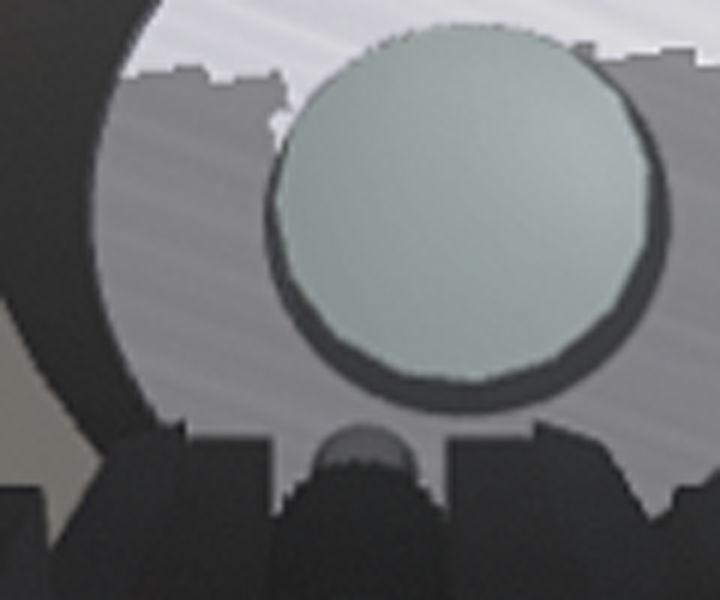

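```bash
cat >> h.py <<'E'
def arc(th0,th1,n,C,z0,z1,base,rad=.027,hold=0):
    """rows relative to commanded pose 'base' (assumed xyz), jaw 76deg"""
    a=np.radians(76.);y=np.array([np.cos(a),np.sin(a),0]);Z=np.array([0,0,-1.]);x=np.cross(y,Z)
    out=[]
    for k in range(1,n+1):
        f=k/n;t=np.radians(th0+(th1-th0)*f)
        d=np.array([C[0]+rad*np.cos(t),C[1]+rad*np.sin(t),z0+(z1-z0)*f])-base
        out.append([round(float(d@x),4),round(float(d@y),4),round(float(d@Z),4),0,0,0])
    return out+[out[-1]]*hold
E
python3 - <<'E'
from h import *
print(arc(-34.6,-74.6,10,(.5276,.1292),.0835,.0835,np.array([.5499,.1138,.0819]),hold=2))
E
```

```text
[[0.0008, -0.0017, -0.0016, 0, 0, 0], [0.0017, -0.0034, -0.0016, 0, 0, 0], [0.0026, -0.005, -0.0016, 0, 0, 0], [0.0037, -0.0066, -0.0016, 0, 0, 0], [0.0049, -0.008, -0.0016, 0, 0, 0], [0.0061, -0.0094, -0.0016, 0, 0, 0], [0.0075, -0.0107, -0.0016, 0, 0, 0], [0.009, -0.0119, -0.0016, 0, 0, 0], [0.0105, -0.013, -0.0016, 0, 0, 0], [0.0121, -0.014, -0.0016, 0, 0, 0], [0.0121, -0.014, -0.0016, 0, 0, 0], [0.0121, -0.014, -0.0016, 0, 0, 0]]
```

Call:
{"method": "carry_out", "body": {"commands": [[0.0008, -0.0017, -0.0016, 0, 0, 0], [0.0017, -0.0034, -0.0016, 0, 0, 0], [0.0026, -0.005, -0.0016, 0, 0, 0], [0.0037, -0.0066, -0.0016, 0, 0, 0], [0.0049, -0.008, -0.0016, 0, 0, 0], [0.0061, -0.0094, -0.0016, 0, 0, 0]]}}

```text
clock: 15.0
tool_pos: [0.5416, 0.1062, 0.0834]
eef_rot: [0.122, 0.993, 0.0, 0.0]
contact_force: [-0.6, 1.9, -0.2]
opening: 0.174
```

```bash
python3 - <<'E'
from h import *
for r_ in (arc(-58.6,-106.6,12,(.5276,.1292),.0835,.0835,np.array([.5417,.1062,.0835]))):print(r_,end=', ')
E
```

```text
[0.0014, -0.0013, 0.0, 0, 0, 0], [0.0028, -0.0025, 0.0, 0, 0, 0], [0.0044, -0.0036, 0.0, 0, 0, 0], [0.006, -0.0046, 0.0, 0, 0, 0], [0.0077, -0.0055, 0.0, 0, 0, 0], [0.0094, -0.0062, 0.0, 0, 0, 0], [0.0112, -0.0069, 0.0, 0, 0, 0], [0.013, -0.0074, 0.0, 0, 0, 0], [0.0148, -0.0077, 0.0, 0, 0, 0], [0.0167, -0.008, 0.0, 0, 0, 0], [0.0186, -0.0081, 0.0, 0, 0, 0], [0.0205, -0.0081, 0.0, 0, 0, 0],
```

Call:
{"method": "carry_out", "body": {"commands": [[0.0014, -0.0013, 0, 0, 0, 0], [0.0028, -0.0025, 0, 0, 0, 0], [0.0044, -0.0036, 0, 0, 0, 0], [0.006, -0.0046, 0, 0, 0, 0], [0.0077, -0.0055, 0, 0, 0, 0], [0.0094, -0.0062, 0, 0, 0, 0]]}}

```text
clock: 15.6
tool_pos: [0.531, 0.1025, 0.0835]
eef_rot: [0.122, 0.992, 0.0, 0.0]
contact_force: [1.6, 1.3, -0.3]
opening: 0.171
```

Call:
{"method": "carry_out", "body": {"commands": [[0.0018, -0.0007, 0, 0, 0, 0], [0.0036, -0.0012, 0, 0, 0, 0], [0.0054, -0.0015, 0, 0, 0, 0], [0.0073, -0.0018, 0, 0, 0, 0], [0.0092, -0.0019, 0, 0, 0, 0], [0.0111, -0.0019, 0, 0, 0, 0]]}}

```text
clock: 16.2
tool_pos: [0.5198, 0.1032, 0.0834]
eef_rot: [0.122, 0.992, 0.0, 0.0]
contact_force: [1.0, 0.8, -0.4]
opening: 0.171
```

```bash
python3 - <<'E'
from h import *
print(go([.5,.1,.0835],76))
for r_ in (arc(-106.6,-124.6,5,(.5276,.1292),.0835,.0835,np.array([.5199,.1033,.0835]))):print(r_,end=', ')
E
```

```text
[ 0.0184 -0.0079 -0.0001  0.      0.01   -0.05  ]
[0.0017, 0.0002, 0.0, 0, 0, 0], [0.0034, 0.0004, 0.0, 0, 0, 0], [0.0051, 0.0007, 0.0, 0, 0, 0], [0.0067, 0.0012, 0.0, 0, 0, 0], [0.0083, 0.0017, 0.0, 0, 0, 0],
```

Call:
{"method": "carry_out", "body": {"commands": [[0.0017, 0.0002, 0, 0, 0, 0], [0.0034, 0.0004, 0, 0, 0, 0], [0.0051, 0.0007, 0, 0, 0, 0], [0.0067, 0.0012, 0, 0, 0, 0], [0.0083, 0.0017, 0, 0, 0, 0], [0.0083, 0.0017, 0.001, 0, 0, 0], [0.0083, 0.0017, 0.002, 0, 0, 0], [0.0083, 0.0017, 0.0025, 0, 0, 0], [0.0083, 0.0017, 0.0025, 0, 0, 0]]}}

```text
clock: 17.1
tool_pos: [0.5121, 0.1067, 0.0816]
eef_rot: [0.122, 0.992, -0.0, 0.0]
contact_force: [-1.3, -0.1, 8.5]
opening: 0.172
```

```bash
python3 - <<'E'
from h import *
C=(.5276,.1292)
s=r.get_state();print(s['tool_pos'],s['contact_force'])
for t in np.arange(-124.6,-204,-4):
    a=np.radians(t);b=np.array([C[0]+.027*np.cos(a),C[1]+.027*np.sin(a),.081])
    print(round(t,1),np.round(b[:2],4),[q[:2] for q in arc(t,t-4,2,C,.081,.081,b)])
E
```

```text
[0.51214249 0.10670547 0.08160514] [-1.28251968 -0.08672623  8.47710509]
-124.6 [0.5123 0.107 ] [[0.0009, 0.0003], [0.0017, 0.0007]]
-128.6 [0.5108 0.1081] [[0.0008, 0.0004], [0.0017, 0.0008]]
-132.6 [0.5093 0.1093] [[0.0008, 0.0005], [0.0016, 0.001]]
-136.6 [0.508  0.1106] [[0.0008, 0.0005], [0.0016, 0.0011]]
-140.6 [0.5067 0.1121] [[0.0007, 0.0006], [0.0015, 0.0012]]
-144.6 [0.5056 0.1136] [[0.0007, 0.0006], [0.0014, 0.0013]]
-148.6 [0.5046 0.1151] [[0.0007, 0.0007], [0.0013, 0.0014]]
-152.6 [0.5036 0.1168] [[0.0006, 0.0007], [0.0012, 0.0015]]
-156.6 [0.5028 0.1185] [[0.0006, 0.0008], [0.0011, 0.0015]]
-160.6 [0.5021 0.1202] [[0.0005, 0.0008], [0.001, 0.0016]]
-164.6 [0.5016 0.122 ] [[0.0004, 0.0008], [0.0009, 0.0017]]
-168.6 [0.5011 0.1239] [[0.0004, 0.0009], [0.0007, 0.0017]]
-172.6 [0.5008 0.1257] [[0.0003, 0.0009], [0.0006, 0.0018]]
-176.6 [0.5006 0.1276] [[0.0003, 0.0009], [0.0005, 0.0018]]
-180.6 [0.5006 0.1295] [[0.0002, 0.0009], [0.0004, 0.0018]]
-184.6 [0.5007 0.1314] [[0.0001, 0.0009], [0.0002, 0.0019]]
-188.6 [0.5009 0.1332] [[0.0001, 0.0009], [0.0001, 0.0019]]
-192.6 [0.5013 0.1351] [[0.0, 0.0009], [-0.0, 0.0019]]
-196.6 [0.5017 0.1369] [[-0.0001, 0.0009], [-0.0002, 0.0019]]
-200.6 [0.5023 0.1387] [[-0.0001, 0.0009], [-0.0003, 0.0019]]
```

Call:
{"method": "carry_out", "body": {"commands": [[0.0009, 0.0003, 0, 0, 0, 0], [0.0017, 0.0007, 0, 0, 0, 0], [0.0025, 0.0011, 0, 0, 0, 0], [0.0025, 0.0011, 0, 0, 0, 0]]}}

```text
clock: 17.5
tool_pos: [0.5112, 0.1073, 0.0817]
eef_rot: [0.123, 0.992, -0.001, 0.001]
contact_force: [1.7, -2.0, 6.3]
opening: 0.171
```

Call:
{"method": "carry_out", "body": {"commands": [[0.0004, 0.0002, 0, 0, 0, 0], [0.0009, 0.0004, 0, 0, 0, 0], [0.0009, 0.0004, 0, 0, 0, 0]]}}

```text
clock: 17.8
tool_pos: [0.5108, 0.1075, 0.0817]
eef_rot: [0.123, 0.992, -0.001, 0.001]
contact_force: [2.1, -3.0, 6.0]
opening: 0.176
```

Call:
{"method": "carry_out", "body": {"commands": [[0.0008, 0.0005, 0, 0, 0, 0], [0.0016, 0.001, 0, 0, 0, 0], [0.0016, 0.001, 0, 0, 0, 0]]}}

```text
clock: 18.1
tool_pos: [0.5096, 0.1088, 0.0817]
eef_rot: [0.123, 0.992, -0.001, 0.002]
contact_force: [3.4, -3.0, 6.3]
opening: 0.166
```

Call:
{"method": "carry_out", "body": {"commands": [[0.0008, 0.0005, 0, 0, 0, 0], [0.0016, 0.0011, 0, 0, 0, 0], [0.0016, 0.0011, 0, 0, 0, 0]]}}

```text
clock: 18.4
tool_pos: [0.5081, 0.1104, 0.0815]
eef_rot: [0.123, 0.992, -0.001, 0.001]
contact_force: [2.8, -2.8, 5.8]
opening: 0.175
```

Steady light contact, no drop yet; continuing.

Call:
{"method": "carry_out", "body": {"commands": [[0.0007, 0.0006, 0, 0, 0, 0], [0.0015, 0.0012, 0, 0, 0, 0], [0.0015, 0.0012, 0, 0, 0, 0]]}}

```text
clock: 18.7
tool_pos: [0.5052, 0.1135, 0.0808]
eef_rot: [0.122, 0.992, -0.0, -0.0]
contact_force: [1.3, -0.9, -0.2]
opening: 0.175
```

Call:
{"method": "carry_out", "body": {"commands": [[0.0007, 0.0006, 0, 0, 0, 0], [0.0014, 0.0013, 0, 0, 0, 0], [0.0014, 0.0013, 0, 0, 0, 0]]}}

```text
clock: 19.0
tool_pos: [0.5039, 0.1154, 0.0806]
eef_rot: [0.122, 0.993, -0.0, -0.0]
contact_force: [1.3, -0.4, 0.1]
opening: 0.176
```

Call:
{"method": "carry_out", "body": {"commands": [[0, 0, 0.0005, 0, 0, 0], [0, 0, 0.001, 0, 0, 0], [0, 0, 0.001, 0, 0, 0]]}}

```text
clock: 19.3
tool_pos: [0.5042, 0.1151, 0.08]
eef_rot: [0.122, 0.992, -0.0, -0.0]
contact_force: [0.2, -1.6, 2.1]
opening: 0.173
```

Call:
{"method": "carry_out", "body": {"commands": [[0, 0, 0.0005, 0, 0, 0], [0, 0, 0.001, 0, 0, 0], [0, 0, 0.001, 0, 0, 0]]}}

```text
clock: 19.6
tool_pos: [0.5043, 0.1148, 0.0787]
eef_rot: [0.122, 0.992, -0.0, -0.0]
contact_force: [0.6, -1.2, 0.6]
opening: 0.174
```

Call:
{"method": "carry_out", "body": {"commands": [[0, 0, 0.001, 0, 0, 0], [0, 0, 0.002, 0, 0, 0], [0, 0, 0.003, 0, 0, 0], [0, 0, 0.003, 0, 0, 0]]}}

```text
clock: 20.0
tool_pos: [0.5043, 0.1149, 0.0757]
eef_rot: [0.122, 0.992, -0.0, -0.0]
contact_force: [0.8, -2.5, -0.2]
opening: 0.175
```

Call:
{"method": "carry_out", "body": {"commands": [[0, 0, 0.001, 0, 0, 0], [0, 0, 0.002, 0, 0, 0], [0, 0, 0.003, 0, 0, 0], [0, 0, 0.004, 0, 0, 0], [0, 0, 0.004, 0, 0, 0], [0, 0, 0.004, 0, 0, 0]]}}

```text
clock: 20.6
tool_pos: [0.5044, 0.115, 0.0718]
eef_rot: [0.122, 0.992, -0.0, -0.0]
contact_force: [2.3, -3.0, 0.3]
opening: 0.172
```

```bash
python3 - <<'E'
from h import *
p=r.snapshot('wrist');s=r.get_state();print(s['tool_pos'],s['contact_force'],s['clock'])
cv2.imwrite('pics/w15b.png',cv2.resize(p['img'][150:250,200:320],None,fx=6,fy=6,interpolation=cv2.INTER_CUBIC))
E
```

```text
[0.50440018 0.11499472 0.07181083] [ 1.84175047 -2.61321107  0.24247811] 20.65
```

View pics/w15b.png

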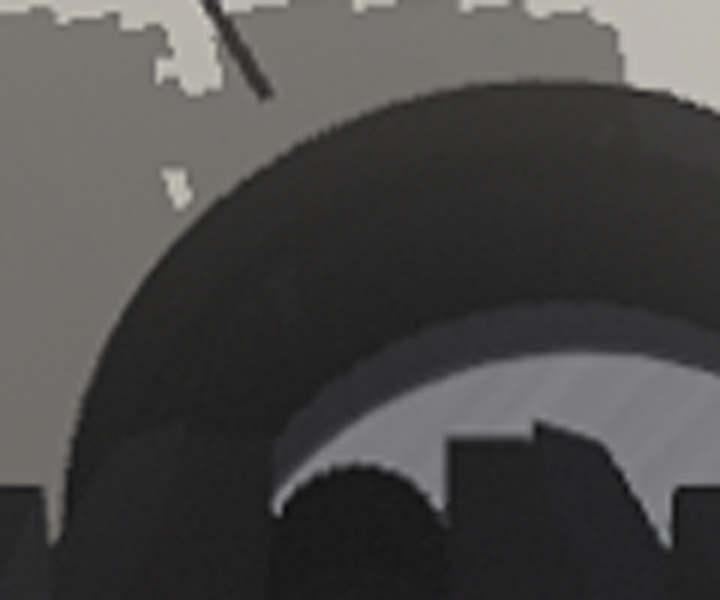

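Call:
{"method": "carry_out", "body": {"commands": [[0, 0, 0.001, 0, 0, 0], [0, 0, 0.002, 0, 0, 0], [0, 0, 0.003, 0, 0, 0], [0, 0, 0.0035, 0, 0, 0], [0, 0, 0.0035, 0, 0, 0], [0, 0, 0.0035, 0, 0, 0]]}}

```text
clock: 21.25
tool_pos: [0.5046, 0.115, 0.0688]
eef_rot: [0.122, 0.992, -0.0, 0.0]
contact_force: [1.8, -4.6, 6.6]
opening: 0.173
```

Call:
{"method": "carry_out", "body": {"commands": [[0, 0, 0.0004, 0, 0, 0], [0, 0, 0.0004, 0, 0, 0], [0, 0, 0.0004, 0, 0, 0]]}}

```text
clock: 21.55
tool_pos: [0.5047, 0.115, 0.0688]
eef_rot: [0.122, 0.992, -0.0, 0.0]
contact_force: [0.3, -3.6, 9.6]
opening: 0.172
```

```bash
python3 - <<'E'
from h import *
s=r.get_state();print(s['tool_pos'],s['contact_force'])
p=r.snapshot('scene');cv2.imwrite('pics/s16.png',cv2.resize(p['img'][140:225,225:330],None,fx=7,fy=7,interpolation=cv2.INTER_CUBIC))
E
```

```text
[0.50467975 0.11497029 0.06875244] [ 0.26655527 -3.60094086  9.6016818 ]
```

View pics/s16.png

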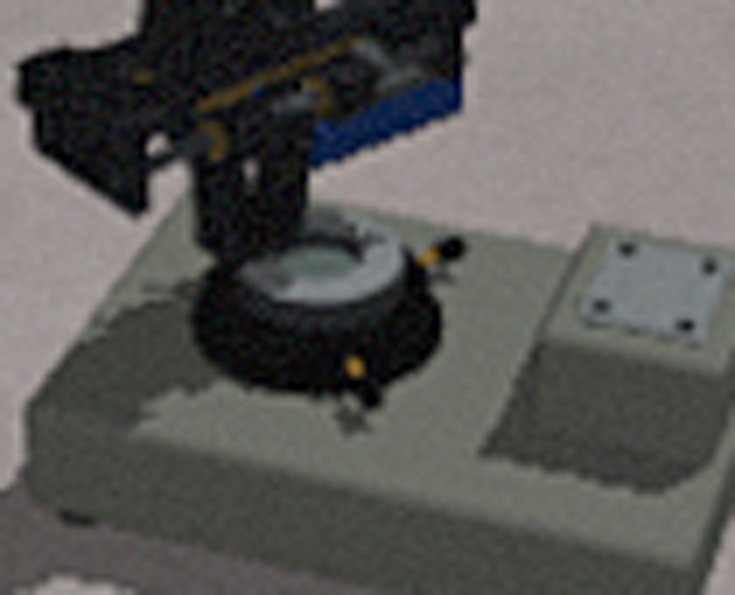

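Call:
{"method": "carry_out", "body": {"commands": [[0, 0, -0.0006, 0, 0, 0], [0, 0, -0.0006, 0, 0, 0], [0, 0, -0.0006, 0, 0, 0], [0, 0, -0.0006, 0, 0, 0], [0, 0, -0.0006, 0, 0, 0], [0, 0, -0.0006, 0, 0, 0], [0, 0, -0.0006, 0, 0, 0]], "fingers": 130}}

```text
clock: 22.3
tool_pos: [0.5043, 0.1152, 0.0685]
eef_rot: [0.122, 0.992, 0.0, -0.0]
contact_force: [0.6, -0.3, -0.6]
opening: 0.491
```

Call:
{"method": "carry_out", "body": {"commands": [[0, 0, -0.01, 0, 0, 0], [0, 0, -0.03, 0, 0, 0], [0, 0, -0.06, 0, 0, 0], [0, 0, -0.1, 0, 0, 0], [-0.03, 0, -0.12, 0, 0, 0], [-0.05, 0, -0.12, 0, 0, 0], [-0.05, 0, -0.12, 0, 0, 0], [-0.05, 0, -0.12, 0, 0, 0], [-0.05, 0, -0.12, 0, 0, 0]]}}

```text
clock: 23.2
tool_pos: [0.5511, 0.1034, 0.1882]
eef_rot: [0.122, 0.993, -0.0, -0.001]
contact_force: [-0.8, -0.3, 0.6]
opening: 0.489
```

```bash
python3 - <<'E'
from h import *
r.snapshot('scene');s=r.get_state();print(s['tool_pos'],s['contact_force'],s['opening'],s['clock'])
p=r.snapshot('scene');cv2.imwrite('pics/s17.png',cv2.resize(p['img'][140:225,225:330],None,fx=7,fy=7,interpolation=cv2.INTER_CUBIC))
s=r.get_state();p=r.snapshot('wrist');T=camT(p,s)
for l in('index_pin','collar_hole'):print([(np.round(e['xyz'],4),round(e['p'],2)) for e in r.spot_point(p,l)[:2]])
c=np.round(proj(p,T,[.506,.1147,.11])[0]).astype(int)-[50,45]
b=cv2.resize(p['img'][c[1]:c[1]+90,c[0]:c[0]+110],None,fx=6,fy=6,interpolation=cv2.INTER_CUBIC)
P=(.5287-.027*np.cos(np.radians(31.7)),.1287-.027*np.sin(np.radians(31.7)));print(P)
for z,col in((.123,(0,0,255)),(.136,(0,255,0)),(.097,(255,0,0))):
    cv2.polylines(b,[np.int32((proj(p,T,circ(P,z,.008))-c+.5)*6)],True,col,1)
cv2.imwrite('pics/w17.png',b)
E
```

```text
[0.55126765 0.10343374 0.18820617] [-0.58045554  0.44753318 -0.91325197] 0.4928750476510299 23.25
[(array([0.506 , 0.1119, 0.0698]), 0.72)]
[(array([0.505 , 0.118 , 0.0947]), 0.77)]
(np.float64(0.5057281000455506), np.float64(0.11451226542104878))
```

View pics/s17.png

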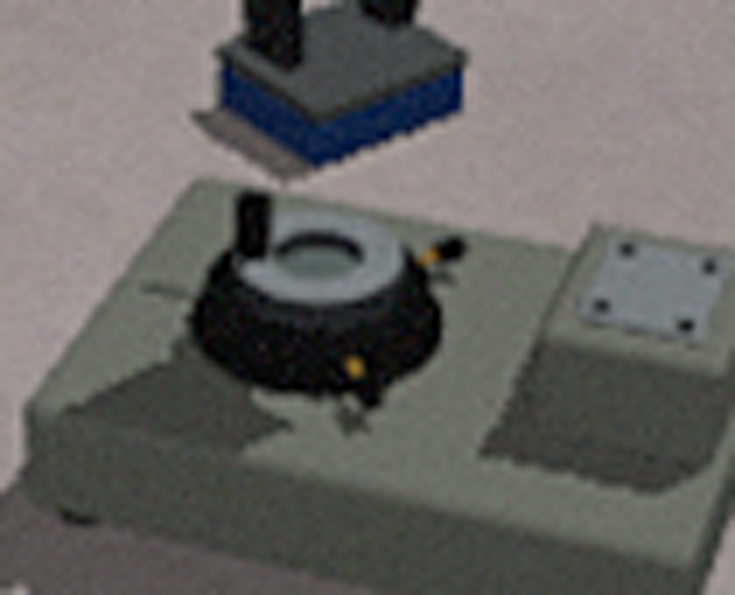

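View pics/w17.png

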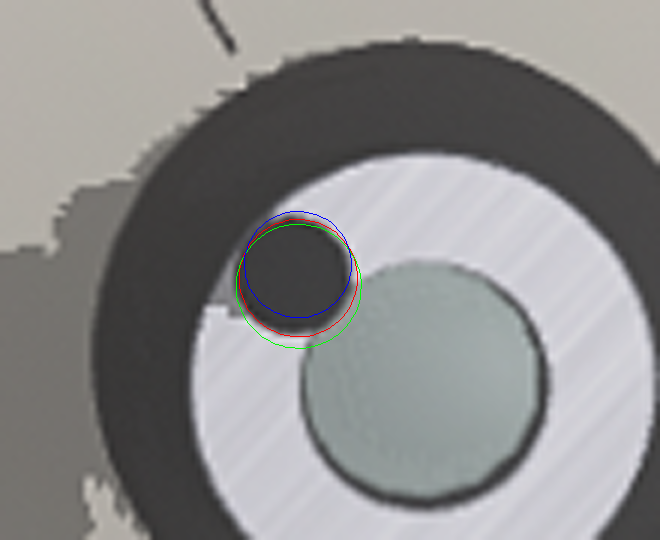

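```bash
python3 - <<'E'
from h import *
p=r.snapshot('top')
for l in('slide_box','beaker','thumb_screw','slim_driver'):print(l,[(np.round(e['xyz'],3),round(e['p'],2)) for e in r.spot_point(p,l)[:1]])
s=r.get_state();print(s['contact_force'],s['clock']);print(r.finish_job())
E
```

```text
slide_box [(array([ 0.375,  0.375, -0.004]), 0.72)]
beaker []
thumb_screw [(array([ 0.43 , -0.281,  0.009]), 0.61)]
slim_driver [(array([ 0.484, -0.287,  0.008]), 0.36)]
[ 0.08085713 -0.65889563  0.57702005] 23.7
the job is handed in; nothing more can be done
None
```

The index pin is in the collar and the clamped ring with its head seated on the collar, and I let go of it and handed the job in at about 24 s of the 64 s.

- **Pin pick-up:** The first grasp closed on nothing. In the pictures, the shut fingertips sit about 31 mm behind the reported TCP. Nothing was disturbed, and the second, lower grasp held.
- **Finding the hole:** With the pin in its hole, I turned the collar from about -35° to about -148° about the port axis, in world axes. For the last stretch I pressed with 6–8 N, and the pin dropped into the hidden hole about 16° from the front line.
- **Seating:** The pin stopped firmly with its tip at 69 mm, where the head should meet the collar. Readings at the end of each move peaked at 9.6 N downwards and under 6 N sideways; I did not read the force during moves.
- **Final checks:** After release the wrist picture matched a seated head, with its top at 123 mm, and the network put the tip at 70 mm. The gripper was clear of everything, with contact force near zero.
- **Other parts:** The slide box, thumb screw and slim driver are where they started. The network did not find the beaker in the last top picture, so I could not confirm it, but nothing went near it.

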